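# Weigh the open glaze pot on the beam balance

## Robot

A 7-joint arm with a two-finger parallel gripper is mounted at the origin on a cart in front of the work surface, level with it; the furniture and walls round the work are solid. World frame = base frame: x ahead of the robot, y to its left, z up, the work surface at z = 0. Lengths are in m, angles in rad, forces in N, time in s.
With the tool pointing down it reaches from about 0.425 to 0.95 m from the base axis. Payload 4.7 kg.
Tool frame: the origin (TCP) lies on the centre line of the jaws, within the pads' length; the fingertips stand robot.nose_length ahead of it and the grasp point (between the pads) lies 8 mm behind it (robot.nose_length is the distance from the TCP to the fingertips, in m); z points along the fingers, y is the line along which they close (so a half turn about z gives the same grasp; the last joint's range is limited). The gripper opens to 85 mm and grips with 20 to 120 N. Pads are 22 mm wide; open, the fingers measure 114 mm over their backs; the gripper's body (76 mm by 85 mm) begins 54 mm behind the grasp point. The pads swing forward as they close: fully open they stand 13 mm farther back than shut.
Start: joints at [1.216, 0.469, -0.049, 1.532, 0.024, 1.141, -0.082], TCP at [0.216, -0.639, 0.242] pointing down, gripper open.
Joint ranges: [-2.59, 2.59], [-0.33, 1.99], [-1.39, 1.29], [0.1, 2.45], [-1.04, 4.18], [0.21, 1.99], [-2.66, 2.66]. Speed limits (rad/s): [2.57, 2.57, 3.14, 3.14, 3.14, 3.14, 3.14].

## Interface

Orientations are given as [roll, pitch, yaw] about the fixed x, y, z axes, in that order (R = Rz(yaw) Ry(pitch) Rx(roll)).
In Python, from plant import robot gives the robot as it stands. Calls block until the motion is done:
- robot.goto(position, orientation): joint-space move of the TCP to a pose.
- robot.move_straight(position, vel=0.15, attitude=None, contact_N=None): straight line of the TCP; attitude=None keeps the orientation; vel is the mean speed in m/s. With contact_N (N) it stops when the force on the tool has changed by that much, and returns True; else False.
- robot.move_joints(angles): joint-space move.
- robot.grip(opening, strength=None): opening from 0.0 (shut) to 1.0 (fully open); strength is the grip in N (None keeps the last); returns when the fingers have stopped.
- robot.sleep(seconds).
- robot.inverse_kinematics(position, orientation): joint angles nearest the present ones, or None.
- robot.sense(): the state.
- robot.grab_frame(name): name is "side" or "top" or "wrist"; returns a dict with "image" (420x560x3 uint8, red, green, blue), "range_z" (420x560 float32, m along the optical axis (not along the pixel's ray), 0 where there is no reading), "fx", "fy", "cx", "cy" (pixels), "R" (3x3) and "t" (3): a world point X has camera coordinates R X + t. Camera axes: x right, y down, z forward; pixel columns grow to the right and rows downward; lengths in m; the calibration is good to about 2 mm. The wrist camera is an equidistant fisheye: a pixel r from the principal point sees the ray r / f radians off the axis. A picture is of the moment at which its call begins.
A pose or a line that the arm cannot do raises robot.IKError and nothing moves.
- robot.close_job(): hands the job in; it is judged then, once.
The state is a dict: "t": time; "joint_pos": joint angles; "joint_velocities": joint speeds; "effort": joint torques, N m; "tcp_pos": TCP position; "tcp_rot": TCP orientation; "wrist_force": force on the tool from outside, world axes, zero at the start; "torque": the same for the moment, N m; "opening": opening from 0.0 (shut) to 1.0 (fully open); "gripper_force": force on a finger pad.
Only numpy, scipy, OpenCV 4.12 (cv2) and the standard library are available. Lean on these libraries where they do the work, as an engineer would, in place of code of your own. Each camera call takes 0.05 s, during which the arm holds its last target. There are 200 camera calls.

## Task

Weigh the open glaze pot on the beam balance that stands under the edge of the shelf: carry it upright to the balance, set it down gently in the middle of the pan and let go. Then slide the steel poise along the beam until, with your hands off, the beam comes to rest level with its pointer on the dark zero band of the index plate. Leave the other vessels where they stand.

Things in the scene. Friction and masses are not known exactly. Their poses are not given: they have to be found in the camera images.
- open_pot: Olive stoneware glaze pot without a lid, round, 76 mm high, 67 mm across the rim, 64 mm at the foot, with a slight waist (about 60 mm) at 45 mm height. Origin at the centre of its underside, z up. Stands on the open table left in front of the balance. Mass unknown, 0.21 to 0.42 kg. Grip it tilted about 35 degrees, as it must go under the shelf edge while it stays upright.
- balance: Grey cast beam balance, fixed; base 90 mm deep (x), 292 mm long (y). Origin on the table below the line of pan and beam. It and the shelf over it are one piece, set in a new place with yaw up to 0.06 rad each time: its +x points away from the robot, +y to the robot's left. The pan is at its +y end; the beam's pivot is at (0, 0.030, 0.095) in its frame and the beam runs from there to -y.
- shelf_edge (a point): Middle of the lower front edge of the plywood shelf board over the balance: 10 mm nearer the robot than the centre line of pan and beam, 262 mm above the table. Axes as the balance's. The board is 18 mm thick, runs 182 mm back and 192 mm to either side, with lidded pots on it; its cheeks begin 46 mm behind the edge. An upright gripper strikes it: reach below it tilted, from the front.
- pan_top (a point): Centre of the top of the balance's round flat steel pan (96 mm across, rim 2 mm high), about 118 mm above the table. The pan always stays level; it rises or sinks by up to 5 mm as the beam swings. Axes as the balance's.
- beam (a joint): Beam angle, rad: 0 = level, pointer on the zero band; positive = pointer end up, pan down (poise must go outward); negative = pointer down (poise back towards the pan). Stops at -0.08 and 0.08. Near level about 0.007 rad for each mm that the poise is away from balance; farther than 12 mm out it lies on a stop. Settles in about 1.5 s once nothing touches poise or beam.
- poise (a joint): Poise position along the beam, m: 0 = nearest the pan (55 mm from the pivot), 0.100 = outer end; grows towards the pointer (-y of the balance). 1.5 N of friction; it stays where it is left. Starts between 0 and 0.03; balance lies between 0.045 and 0.093, depending on the pot's mass.
- poise_grip (a point): Where to grip the poise, the sliding steel weight on the beam (87 mm high, 0.25 kg): middle of its upright ribbed grip, 26 mm wide along the beam, 22 mm deep, its top 19 mm above this point. 48 mm above the centre line of the beam (14 mm high); rides up and down with the beam by up to 13 mm. Its y axis lies along the beam and points to the pan.
- pointer_tip (a point): Tip of the thin dark pointer at the outer end of the beam, 205 mm from the pivot.
- zero_mark (a point): The middle of the dark zero band, 10.5 mm high, on the white index plate behind the pointer, 95 mm above the table; the pointer tip is at this height when the beam is level.
- mauve_beaker: Bystander: scalloped mauve beaker, 66 mm wide, 70 mm high, on the table left in front of the balance. Origin at its underside. Leave it.
- lidded_pot: Bystander: glaze pot like the open one but closed by a lid with a ball knob, 66 mm wide, 104 mm high. On the right in front of the balance. Origin at its underside. Leave it.
Mind the look-alikes: they are no part of the job. Leave any blue or pink look-alike of the open_pot alone.

How it is judged:
By the outcome, as a careful person would: the job done as asked, in the order asked, and still so for the second after the job is handed in, with the robot touching nothing.
It also fails if it takes over 72 s, if anything falls off the work surface, if the arm or the gripper's body presses on something with over 40 N, if the wrist force passes 120 N, or if a joint passes its speed limit or range.

## Working session

There is one attempt and no reset: what is moved stays moved. The work goes in short steps, each a Python script; the robot and the scene stay as the last script left them, time stands still between calls to the robot, and variables do not carry over. Pictures are saved under pics/ and viewed, at most 10 in all, crops included, and the job is handed in when it is done.

```bash
ls; mkdir -p pics
cat > h.py <<'E'
import numpy as np, cv2
from plant import robot
from scipy.spatial.transform import Rotation as Ro
def cloud(f):
    z=f["range_z"]; v,u=np.indices(z.shape)
    if f.get("name")=="wrist": raise ValueError
    c=np.stack([(u-f["cx"])/f["fx"]*z,(v-f["cy"])/f["fy"]*z,z],-1)
    P=(c-f["t"])@f["R"]; P[z==0]=np.nan
    return P
def save(f,n): cv2.imwrite(f"pics/{n}.png",f["image"][...,::-1])
E
python3 - <<'E'
from h import *
print(robot.nose_length); s=robot.sense(); print(s)
for n in("side","top"):
    f=robot.grab_frame(n); save(f,n+"0"); np.save(n+"0.npy",f,allow_pickle=True)
    print(n,f["R"].round(3).tolist(),f["t"],-f["R"].T@f["t"],f["fx"])
a=cv2.imread("pics/side0.png")
E
```

```text
pics
0.011
{'t': 0.0, 'joint_pos': array([ 1.21609173,  0.4694663 , -0.04858162,  1.53365549,  0.02407553,
        1.14098265, -0.08227819]), 'joint_velocities': array([-0.00102012, -0.00193436, -0.00033316, -0.00010243, -0.00025917,
        0.0012034 , -0.00017065]), 'effort': array([-4.86055815e-04, -5.10310221e+01, -4.68950160e-02, -2.37709934e+01,
        1.06712218e-02,  7.62384036e-03,  7.25171560e-06]), 'tcp_pos': array([ 0.21588584, -0.63897511,  0.24126085]), 'tcp_rot': array([-3.13966604e+00,  5.25419075e-05,  3.25835139e-01]), 'wrist_force': array([ 0.06895103,  0.37080771, -0.18316284]), 'torque': array([ 0.02244451,  0.01244828, -0.01062985]), 'gripper_force': 0.0, 'opening': 1.0035240990545415}
side [[-0.993, -0.12, -0.012], [-0.046, 0.473, -0.88], [0.111, -0.873, -0.475]] [0.51058765 0.19099846 0.96957886] [0.40791316 0.81689241 0.63526134] 409.1068339363809
top [[0.01, -1.0, 0.002], [-0.993, -0.01, -0.119], [0.119, -0.001, -0.993]] [-0.0190618   0.49396326  0.98378857] [ 0.37302539 -0.01372455  1.03579279] 390.93502652368596
```

View pics/side0.png

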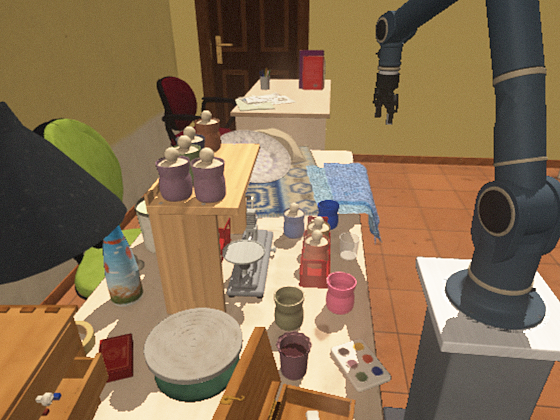

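View pics/top0.png

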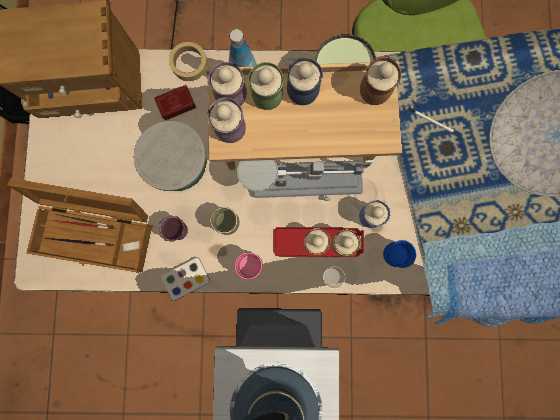

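The top view shows the olive pot at (224,220), the pan at (258,175), and the beam running right to about (365,170). The shelf's front edge runs from (210,157) to (400,153). The bystanders are the beaker at (173,229) and the lidded pot at (376,213). The pink pot at (249,265) and the blue one at (400,253) are look-alikes.

Run:
```python
from h import *
f=np.load("top0.npy",allow_pickle=True).item(); P=cloud(f); C=-f["R"].T@f["t"]
# board top z=.280
m=(abs(P[...,2]-.28)<.008); m[:, :205]=0; m[:,405:]=0; m[:120]=0
cols=np.arange(215,396); rows=np.array([np.where(m[:,c])[0].max() for c in cols])
def ray(u,v,z):
    d=np.array([(u-f["cx"])/f["fx"],(v-f["cy"])/f["fy"],1])@f["R"]; return C+d*(z-C[2])/d[2]
E=np.array([ray(c,r+.5,.28) for c,r in zip(cols,rows)])
k=np.polyfit(E[:,1],E[:,0],1); k=np.polyfit(E[:,1],E[:,0],1,w=(abs(E[:,0]-np.polyval(k,E[:,1]))<.004)*1.)
yaw=-np.arctan(k[0]); print("edge",k,"yaw",yaw,"z",np.nanmedian(P[...,2][m]))
ends=[]
for r in range(140,152): 
    c=np.where(m[r])[0]; ends.append((ray(c.min()-.5,r,.28)[:2],ray(c.max()+.5,r,.28)[:2]))
L,R_=np.median(np.array(ends),0); print("ends",L,R_)
ex=np.array([np.cos(yaw),np.sin(yaw)]); ey=np.array([-ex[1],ex[0]])
yc=(L@ey+R_@ey)/2; xe=np.array([k[1],0])@ex
o=(xe+.010)*ex+yc*ey; print("width",(L-R_)@ey,"origin",o)
def circ(m,z):
    n,l,st,ce=cv2.connectedComponentsWithStats(m.astype(np.uint8)); 
    return st,ce,l
# pan
q=(P[...,:2]-o); bx=q@ex; by=q@ey
m=(abs(P[...,2]-.118)<.012)&(bx<.06)&(bx>-.06)&(by>.03)&(by<.2)
print("pan z",np.nanmedian(P[...,2][m]),"bx",np.nanpercentile(bx[m],[1,99]),"by",np.nanpercentile(by[m],[1,50,99]))
# pot rim etc in boxes
for n,(u,v,z,zz) in dict(pot=(224,220,.076,.06),mauve=(173,229,.07,.055),lid=(376,213,.104,.05),pink=(249,265,.076,.06)).items():
    w=np.zeros(m.shape,bool); w[v-22:v+22,u-22:u+22]=1; w&=(P[...,2]>zz)
    p=P[w]; (c,r)=cv2.minEnclosingCircle(p[:,:2].astype(np.float32)); print(n,c,r,p[:,2].max(),w.sum())
# things along beam
for lo in np.arange(-.2,.06,.01):
    w=(by>lo)&(by<=lo+.01)&(bx>-.06)&(bx<.03)&(P[...,2]<.25)
    i=np.nanargmax(np.where(w,P[...,2],-1)); print(round(lo,2),P[...,2].flat[i].round(3),bx.flat[i].round(3))
```

```text
edge [-0.0477315   0.57463266] yaw 0.04769530244942654 z 0.2789054696742932
ends [0.59879995 0.13445927] [ 0.60270578 -0.24923874]
width 0.38344788324450646 origin [ 0.58741374 -0.05802643]
pan z 0.12147326169538694 bx [-0.04424534  0.02831786] by [0.05786693 0.10473911 0.15125791]
pot (0.471245676279068, 0.13270622491836548) 0.03414127603173256 0.07764964055952346 191
mauve (0.4503958821296692, 0.2628481686115265) 0.03359963372349739 0.07266321513308088 186
lid (0.4760530889034271, -0.23201759159564972) 0.05464624613523483 0.10544552398938156 579
pink (0.3610857427120209, 0.06971672922372818) 0.03395378589630127 0.07923946811887084 201
-0.2 0.006 -0.037
-0.19 0.005 -0.031
-0.18 0.004 -0.038
-0.17 0.131 0.014
-0.16 0.131 0.014
-0.15 0.081 0.002
-0.14 0.086 0.002
-0.13 0.089 0.004
-0.12 0.09 0.002
-0.11 0.091 -0.001
-0.1 0.091 0.002
-0.09 0.091 -0.0
-0.08 0.093 0.002
-0.07 0.094 -0.0
-0.06 0.094 0.003
-0.05 0.156 0.01
-0.04 0.157 0.01
-0.03 0.156 -0.004
-0.02 0.112 0.01
-0.01 0.099 0.001
0.0 0.098 0.002
0.01 0.101 0.001
0.02 0.102 0.001
0.03 0.105 0.006
0.04 0.107 0.006
0.05 0.127 0.004
```

```bash
cat >> h.py <<'E'
yaw=.0477; o=np.array([.5874,-.0580,0])
B=Ro.from_euler('z',yaw).as_matrix()
def W(x,y,z): return o+B@np.array([x,y,z])
def ori(T,a,flip=False):
    R=Ro.from_euler('xyz',[np.pi,-T,a])
    if flip: R=R*Ro.from_euler('z',np.pi)
    return R.as_euler('xyz')
def tcp(G,T,a,back=0):  # TCP for grasp point G, backed off along the tool axis
    d=np.array([np.sin(T)*np.cos(a),np.sin(T)*np.sin(a),-np.cos(T)]); return np.asarray(G)+d*(.008-back)
T=np.radians(40)
POT=np.array([.4712,.1327,.045]); A=-.2
E
python3 - <<'E'
from h import *
for fl in(0,1):
  for a in(-.25,-.1):
    print(fl,a)
    for n,G,b in(("pre",POT,.1),("pick",POT,0),("lift",POT+[-.02,0,.13],0)):
        q=robot.inverse_kinematics(tcp(G,T,a,b),ori(T,a,fl)); print(n,None if q is None else np.round(q,2))
  for n,G,b in(("way",[.36,-.25,.35],0),("front",W(-.1,.105,.18),0),("pan",W(0,.105,.17),0),("poise",W(0,-.036,.14),0),("out",W(0,-.118,.15),0)):
    q=robot.inverse_kinematics(tcp(G,T,yaw,b),ori(T,yaw,fl)); print(n,None if q is None else np.round(q,2))
E
```

```text
0 -0.25
pre None
pick None
lift [ 0.34  0.32 -1.17  2.4   1.47  0.87  2.52]
0 -0.1
pre None
pick None
lift None
way [ 1.22 -0.18 -0.32  2.22 -0.86  0.84 -0.11]
front None
pan [ 0.17  0.27 -0.42  2.28  1.97  0.22  2.66]
poise [0.02 0.33 0.15 2.29 3.96 0.24 0.9 ]
out None
1 -0.25
pre None
pick None
lift [-0.13  0.17 -0.62  2.41  1.41  0.67 -0.61]
1 -0.1
pre None
pick None
lift None
way [ 0.02 -0.33  0.64  2.26 -0.43  0.65  2.59]
front None
pan [ 0.76  0.51 -1.17  2.25  1.77  0.56 -0.14]
poise [ 1.06  0.62 -1.16  2.24  1.9   0.43  0.05]
out [ 1.23  0.65 -1.16  2.16  1.69  0.32  0.41]
```

Run:
```python
from h import *
for Td in(35,40):
  T=np.radians(Td); print("T",Td)
  for nm,L in dict(pick=[(POT,0),(POT,.08),(POT+[0,0,.13],0)],pan=[(W(0,.105,.175),0),(W(0,.105,.16),0),(W(-.1,.105,.175),0)],poise=[(W(0,-.036,.145),0),(W(0,-.036,.145),.08)],out=[(W(0,-.118,.15),0),(W(0,-.118,.15),.08)]).items():
    for fl in(0,1):
      r=[]
      for a in (np.arange(-1.6,1.61,.2) if nm=="pick" else np.arange(-.5,.51,.125)+yaw):
        r.append("".join(".Y"[robot.inverse_kinematics(tcp(G,T,a,b),ori(T,a,fl)) is not None] for G,b in L))
      print(nm,fl,r)
```

```text
T 35
pick 0 ['YYY', 'YYY', 'YYY', 'YYY', 'YYY', 'YYY', 'YYY', '...', '...', '...', '...', '...', 'Y.Y', 'YYY', 'YYY', 'YYY', 'YYY']
pick 1 ['YYY', 'YYY', 'YYY', 'YYY', 'YYY', 'YYY', 'YYY', '..Y', '..Y', '..Y', '..Y', '...', 'Y..', 'YYY', 'YYY', 'YYY', 'YYY']
pan 0 ['YY.', 'Y..', '...', '...', '...', '...', 'Y..', 'YY.', 'YY.']
pan 1 ['YYY', 'YYY', 'YYY', 'YYY', 'YYY', 'YYY', 'YY.', 'YY.', 'YY.']
poise 0 ['.Y', '.Y', '.Y', '.Y', '.Y', 'YY', 'YY', 'YY', 'YY']
poise 1 ['YY', 'YY', 'YY', 'YY', 'YY', 'YY', 'YY', 'YY', 'YY']
out 0 ['.Y', '.Y', '.Y', '.Y', 'YY', 'YY', 'YY', 'YY', 'YY']
out 1 ['YY', 'YY', 'YY', 'YY', 'YY', 'YY', 'YY', 'YY', 'YY']
T 40
pick 0 ['YYY', 'YYY', 'YYY', 'YYY', 'YYY', 'YYY', 'Y.Y', '..Y', '...', '...', '...', '...', '...', 'Y.Y', 'YYY', 'YYY', 'YYY']
pick 1 ['YYY', 'YYY', 'YYY', 'YYY', 'YYY', 'YYY', 'Y.Y', '..Y', '...', '...', '...', '...', '...', 'Y..', 'YY.', 'YYY', 'YYY']
pan 0 ['YYY', '.YY', '.Y.', 'YY.', '.Y.', '.Y.', '.Y.', '...', 'YY.']
pan 1 ['YYY', 'YYY', 'YY.', 'YY.', 'YY.', 'YY.', 'YY.', 'YY.', 'YY.']
poise 0 ['Y.', 'Y.', 'Y.', 'Y.', 'Y.', '..', 'YY', 'YY', 'YY']
poise 1 ['YY', 'YY', 'YY', 'YY', 'YY', 'Y.', 'Y.', 'YY', 'YY']
out 0 ['Y.', 'Y.', 'Y.', 'Y.', '..', 'YY', 'YY', 'YY', 'YY']
out 1 ['YY', 'YY', 'YY', 'YY', 'YY', 'Y.', 'YY', 'YY', 'YY']
```

```bash
cat >> h.py <<'E'
T=np.radians(37); A=-.6; POT[2]=.040
def st(m=""):
    s=robot.sense(); print(m,"t%.1f"%s["t"],s["tcp_pos"].round(4),"op %.3f"%s["opening"],"F",s["wrist_force"].round(2),"q",s["joint_pos"].round(2)); return s
def line(G,T,a,fl=1,back=0,**k): return robot.move_straight(tcp(G,T,a,back),attitude=ori(T,a,fl),**k)
E
python3 - <<'E'
from h import *
for n,(G,a,b) in dict(way=([.38,-.25,.33],-.6,0),pre=(POT,A,.09),pick=(POT,A,0),lift=(POT+[0,0,.14],A,0),front=(W(-.09,.105,.175),yaw,0),pan=(W(-.003,.105,.17),yaw,0),down=(W(-.003,.105,.15),yaw,0),out=(W(-.06,.105,.16),yaw,0)).items():
    for fl in (0,1):
        q=robot.inverse_kinematics(tcp(G,T,a,b),ori(T,a,fl)); print(n,fl,None if q is None else np.round(q,2))
E
```

```text
way 0 [ 1.18 -0.25 -0.6   2.27 -0.26  0.44 -1.42]
way 1 [ 0.75 -0.23 -0.26  2.29  0.04  0.44  1.42]
pre 0 [ 0.09  0.64 -1.18  2.31  1.37  1.29  2.12]
pre 1 [-0.03  0.53 -0.99  2.32  1.32  1.14 -0.99]
pick 0 [-0.68  0.52 -0.05  2.35  1.46  0.65  2.03]
pick 1 [-0.21  0.6  -0.62  2.33  1.53  0.95 -1.11]
lift 0 [ 0.26  0.45 -1.17  2.23  1.26  1.15  2.42]
lift 1 [ 0.25  0.45 -1.16  2.23  1.26  1.15 -0.72]
front 0 None
front 1 [ 0.83  0.27 -1.17  2.4   1.65  0.37 -0.15]
pan 0 None
pan 1 [ 0.34  0.3  -0.61  2.24  1.59  0.26 -0.08]
down 0 None
down 1 [ 0.75  0.56 -1.17  2.24  1.71  0.59 -0.08]
out 0 None
out 1 [ 0.79  0.4  -1.17  2.35  1.72  0.48 -0.17]
```

Run:
```python
from h import *
robot.goto([.43,-.25,.36],ori(.1,-.2,1) if robot.inverse_kinematics([.43,-.25,.36],ori(.1,-.2,1)) is not None and abs(robot.inverse_kinematics([.43,-.25,.36],ori(.1,-.2,1))[6])<1.6 else ori(.1,-.2,0)); st("way")
robot.goto(tcp(POT+[-.0,0,.16],T,A,.06),ori(T,A,1)); st("above")
robot.goto(tcp(POT,T,A,.09),ori(T,A,1)); s=st("pre")
f=robot.grab_frame("wrist"); save(f,"wr1"); f=robot.grab_frame("top"); save(f,"top1")
i=np.hstack([cv2.imread("pics/wr1.png"),cv2.imread("pics/top1.png")[60:300,100:460].repeat(1,0)[:240].copy() if 0 else cv2.resize(cv2.imread("pics/top1.png")[100:310,100:380],(560,420))])
cv2.imwrite("pics/c1.png",cv2.resize(i,(800,300)))
```

```text
way t1.8 [ 0.4297 -0.251   0.3597] op 0.998 F [ 0.67 -0.73  0.17] q [ 0.69  0.05 -0.24  1.82 -0.01  1.17 -1.32]
above t3.3 [0.446  0.1491 0.2416] op 1.003 F [ 0.31 -0.12 -0.57] q [ 0.08  0.17 -0.95  2.19  0.96  1.03 -0.49]
pre t3.9 [0.4313 0.1604 0.1059] op 1.001 F [0.15 0.77 0.47] q [-0.12  0.48 -0.87  2.32  1.3   1.07 -0.98]
```

View pics/c1.png

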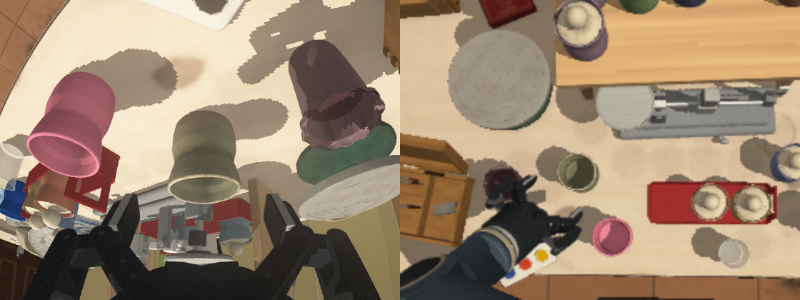

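The wrist view shows the olive pot at (205,160), centred between the fingertips at (120,220) and (285,230). The hand is clear of the mauve beaker at (335,85), so I'll go in and lift.

Run:
```python
from h import *
c=line(POT,T,A,vel=.08,contact_N=10); s0=st(f"at pot {c}")
if not c:
    robot.grip(0,strength=35); st("grip")
    line(POT+[0,0,.05],T,A,vel=.06); robot.sleep(.3)
    F=np.mean([robot.sense()["wrist_force"] for _ in range(5)],0); st("lift"); print(F)
    f=robot.grab_frame("side"); save(f,"side2"); cv2.imwrite("pics/c2.png",cv2.resize(f["image"][220:420,200:440,::-1],(720,600)))
```

```text
at pot False t5.3 [0.4752 0.1304 0.0339] op 1.007 F [-0.78  0.28  0.18] q [-0.1   0.65 -0.75  2.32  1.55  1.04 -1.1 ]
grip t5.7 [0.4753 0.1309 0.0345] op 0.728 F [-2.46  1.5   5.87] q [-0.1   0.65 -0.75  2.32  1.55  1.04 -1.1 ]
lift t7.0 [0.475  0.13   0.0833] op 0.735 F [ 0.02 -0.1  -4.12] q [-0.05  0.53 -0.8   2.3   1.42  1.02 -0.96]
[ 0.01709255 -0.09641052 -4.12121234]
```

View pics/c2.png

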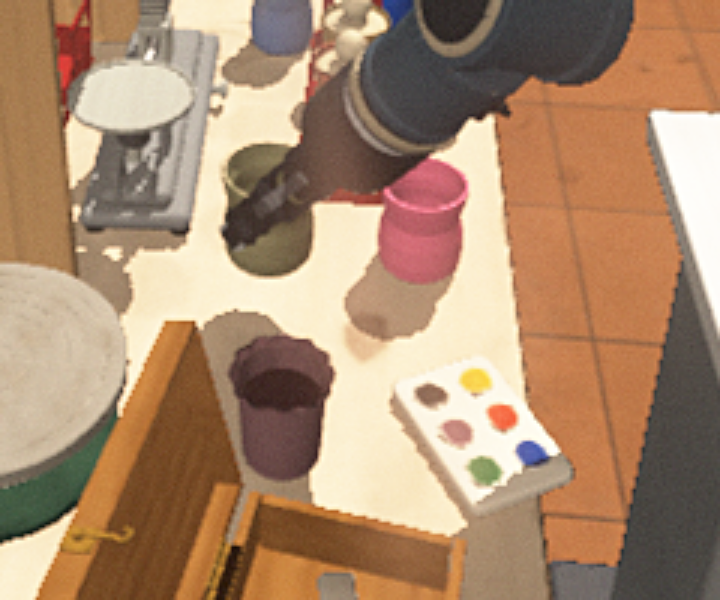

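The pot hangs upright in the jaws at about (270,210), and the mauve beaker at (283,405) and the pink pot haven't moved. The wrist reads roughly 0.41 kg. Next is the carry to the pan.

Run:
```python
from h import *
line(POT+[0,0,.14],T,A,vel=.12); st("up")
line(W(-.09,.1046,.176),T,yaw,vel=.10); s=st("front"); print(np.degrees(s["tcp_rot"]))
robot.sleep(.2)
# where is the pot bottom/axis? look from above
f=robot.grab_frame("side"); save(f,"side3"); P=cloud(f); h=cv2.cvtColor(f["image"],cv2.COLOR_RGB2HSV)
q=(P-o)@B
m=(abs(q[...,0]+.09)<.06)&(abs(q[...,1]-.105)<.06)&(P[...,2]>.1)&(P[...,2]<.24)
np.save("side3.npy",f,allow_pickle=True)
cv2.imwrite("pics/c3.png",cv2.resize(f["image"][200:350,200:400,::-1],(800,600)))
ol=m&(h[...,0]>18)&(h[...,0]<45)&(h[...,1]>60); p=q[ol]; print(ol.sum(),np.percentile(p,[1,50,99],0).round(4))
```

```text
up t7.9 [0.4747 0.1295 0.173 ] op 0.730 F [ 0.2  -0.39 -3.58] q [ 0.05  0.33 -0.88  2.24  1.18  0.99 -0.67]
front t8.9 [0.497  0.0431 0.1693] op 0.729 F [ 0.19  0.09 -4.13] q [ 0.51  0.17 -0.79  2.41  1.69  0.23 -0.23]
[ 179.97547072   36.96331413 -177.22495978]
583 [[-0.1098  0.0738  0.1396]
 [-0.0801  0.1261  0.1879]
 [-0.0604  0.1416  0.2085]]
```

View pics/c3.png

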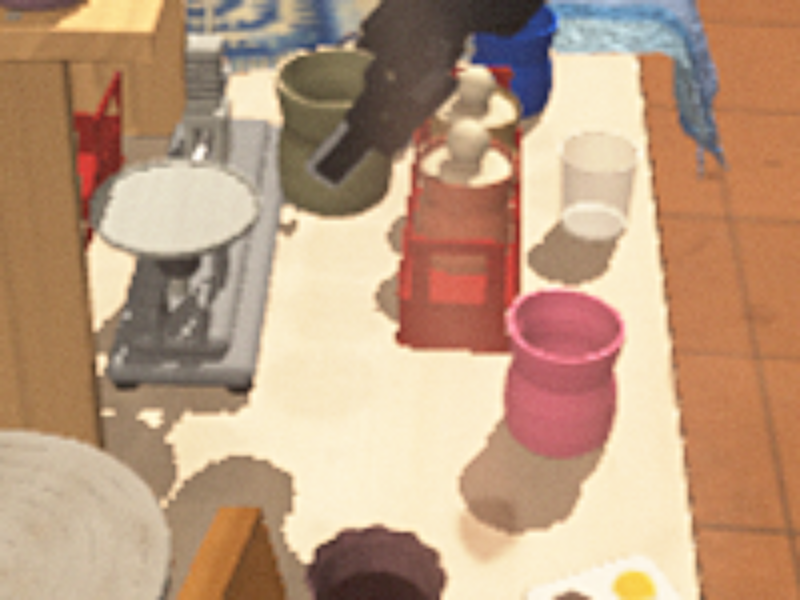

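The pot is held upright at about (333,130), with its foot above the pan's level. The pan is at (175,210) and the way in is clear.

Run:
```python
from h import *
f=np.load("side3.npy",allow_pickle=True).item(); P=cloud(f); q=(P-o)@B
m=(abs(P[...,2]-.122)<.012)&(abs(q[...,0])<.07)&(abs(q[...,1]-.105)<.07)
m=cv2.morphologyEx(m.astype(np.uint8),cv2.MORPH_OPEN,np.ones((3,3)))>0
p=q[m]; print("pan side",np.percentile(p,[1,99],0).round(4),cv2.minEnclosingCircle(p[:,:2].astype(np.float32)))
h=cv2.cvtColor(f["image"],cv2.COLOR_RGB2HSV)
m=(abs(q[...,0]+.09)<.06)&(abs(q[...,1]-.105)<.06)&(P[...,2]>.196)&(P[...,2]<.22)&(h[...,0]>18)&(h[...,0]<45)&(h[...,1]>60)
p=q[m]; print("rim side",cv2.minEnclosingCircle(p[:,:2].astype(np.float32)),m.sum())
line(W(-.05,.1046,.174),T,yaw,vel=.08); st("mid")
c=line(W(-.003,.1046,.173),T,yaw,vel=.05,contact_N=6); st(f"over {c}")
f=robot.grab_frame("side"); save(f,"side4"); cv2.imwrite("pics/c4.png",cv2.resize(f["image"][120:320,180:380,::-1],(600,600)))
```

```text
pan side [[-0.0448  0.0608  0.1191]
 [ 0.0463  0.1556  0.1244]] ((0.0009525418281555176, 0.10710127651691437), 0.050296977162361145)
rim side ((-0.09458666294813156, 0.09546571969985962), 0.04544121026992798) 199
mid t9.8 [0.537  0.0444 0.1672] op 0.730 F [-0.41 -0.13 -3.33] q [ 0.48  0.24 -0.77  2.33  1.64  0.27 -0.15]
over False t10.9 [0.5839 0.0466 0.1664] op 0.733 F [-0.91 -0.54 -4.07] q [ 0.45  0.32 -0.74  2.24  1.56  0.3  -0.03]
```

View pics/c4.png

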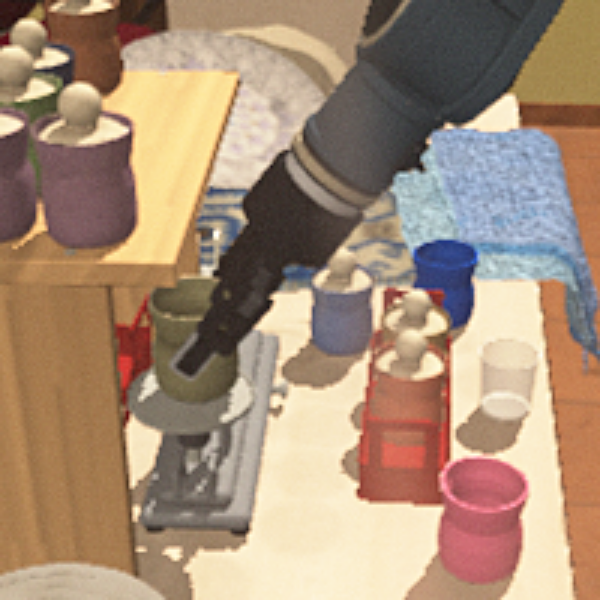

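The pot hovers inside the pan's outline: its foot is at about (197,390) and the pan centre at (192,395). The hand is clear of the shelf edge. I'll lower it 4 mm farther in, release and back out.

Run:
```python
from h import *
line(W(.0015,.1046,.165),T,yaw,vel=.03); st("low")
c=line(W(.0015,.1046,.140),T,yaw,vel=.015,contact_N=2.5); s=st(f"contact {c}")
if c:
    robot.grip(1.0); st("open")
    p=s["tcp_pos"]
    robot.move_straight(p+B@np.array([-.03,0,.004]),vel=.05); c=robot.move_straight(p+B@np.array([-.10,0,.03]),vel=.10); st("out")
f=robot.grab_frame("side"); save(f,"side5"); np.save("side5.npy",f,allow_pickle=True)
cv2.imwrite("pics/c5.png",cv2.resize(f["image"][180:330,180:330,::-1],(600,600)))
```

```text
low t11.4 [0.5886 0.0468 0.1585] op 0.731 F [-0.28 -0.33 -3.09] q [ 0.44  0.34 -0.74  2.23  1.62  0.32 -0.09]
contact True t12.3 [0.5887 0.0467 0.1477] op 0.734 F [ 1.77 -0.28  0.07] q [ 0.44  0.37 -0.74  2.24  1.7   0.33 -0.17]
open t12.7 [0.5874 0.0464 0.1468] op 1.002 F [-0.06  0.17  0.14] q [ 0.44  0.37 -0.74  2.24  1.7   0.33 -0.16]
out t14.3 [0.4892 0.0418 0.1779] op 1.002 F [0.53 0.37 0.19] q [ 0.62  0.14 -0.89  2.41  1.57  0.22 -0.11]
```

View pics/c5.png

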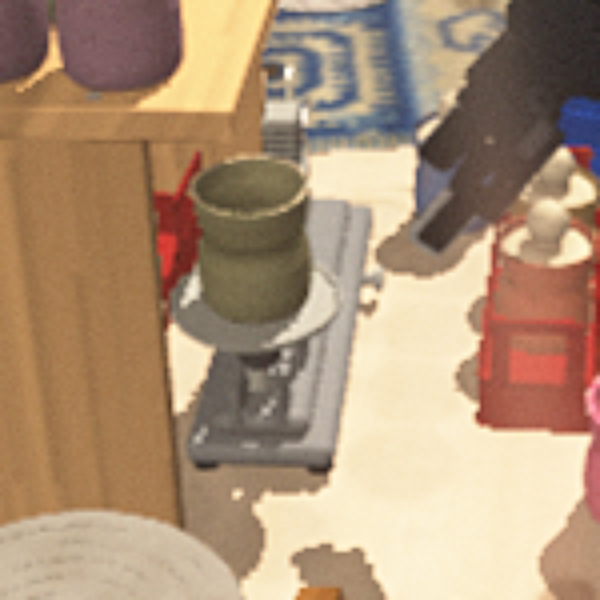

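The pot stands upright and free in the middle of the pan: its foot is at about (255,300) and the pan centre at (255,305). Next I'll measure the poise and beam from above and push the poise outward.

```bash
cat >> h.py <<'E'
def beam(show=True):
    f=robot.grab_frame("top"); q=(cloud(f)-o)@B; x,y,z=q[...,0],q[...,1],q[...,2]
    w=(abs(x-.008)<.03)&(z>.138)&(z<.185)&(y<-.005)&(y>-.15); 
    pp=np.percentile(y[w],[5,50,95]).round(4) if w.sum()>5 else None
    w=(abs(x-.001)<.004)&(z>.078)&(z<.118)&(y<.025)&(y>-.148)
    if w.sum()<20: print("beam hidden",pp); return None
    k=np.polyfit(y[w],z[w],1); r=abs(z[w]-np.polyval(k,y[w]))<.003; k=np.polyfit(y[w][r],z[w][r],1)
    print("poise y",pp,"z",z[(abs(x-.008)<.03)&(z>.138)&(z<.185)&(y<-.005)&(y>-.15)].max() if pp is not None else None,"theta %.4f"%-k[0],r.sum(),"y %.3f..%.3f"%(y[w][r].min(),y[w][r].max()),"z at pivot %.4f"%np.polyval(k,.03)); return -k[0]
E
python3 - <<'E'
from h import *
robot.sleep(.5); beam()
for n,G in dict(front=W(-.09,-.036,.17),at=W(0,-.036,.148),o=W(0,-.12,.155)).items():
    q=robot.inverse_kinematics(tcp(G,T,yaw),ori(T,yaw,1)); print(n,None if q is None else np.round(q,2))
E
```

```text
poise y [-0.0377 -0.0263 -0.0135] z 0.17178577434186215 theta 0.0734 108 y -0.147..0.024 z at pivot 0.1022
front [ 1.28  0.39 -1.24  2.36  1.61  0.23  0.27]
at [ 0.94  0.49 -0.97  2.21  1.67  0.27  0.2 ]
o [ 1.23  0.65 -1.18  2.13  1.44  0.37  0.64]
```

Run:
```python
from h import *
robot.grip(.55)
line(W(-.075,-.028,.175),T,yaw,vel=.10); st("front")
c=line(W(0,-.028,.149),T,yaw,vel=.06,contact_N=6); st(f"at {c}")
if not c:
    robot.grip(.37,strength=20); st("straddle")
    f=robot.grab_frame("side"); save(f,"side6")
    f=robot.grab_frame("wrist"); save(f,"wr6")
    i=np.hstack([cv2.imread("pics/wr6.png"),cv2.resize(cv2.imread("pics/side6.png")[150:300,180:380],(560,420))]); cv2.imwrite("pics/c6.png",cv2.resize(i,(800,300)))
    beam()
```

```text
front t16.9 [ 0.5185 -0.0887  0.1687] op 0.549 F [-0.42  0.44  0.83] q [ 1.19  0.37 -1.18  2.33  1.55  0.22  0.3 ]
at False t18.3 [ 0.5933 -0.0858  0.1427] op 0.551 F [ 0.71 -0.29 -0.11] q [ 1.01  0.55 -1.11  2.21  1.66  0.37  0.22]
straddle t18.6 [ 0.5933 -0.0854  0.1427] op 0.370 F [-0.2   0.47  0.19] q [ 1.01  0.55 -1.11  2.21  1.66  0.37  0.22]
poise y [-0.0667 -0.0333 -0.0087] z 0.1847716997761076 theta 0.0425 45 y -0.147..0.024 z at pivot 0.1061
```

View pics/c6.png

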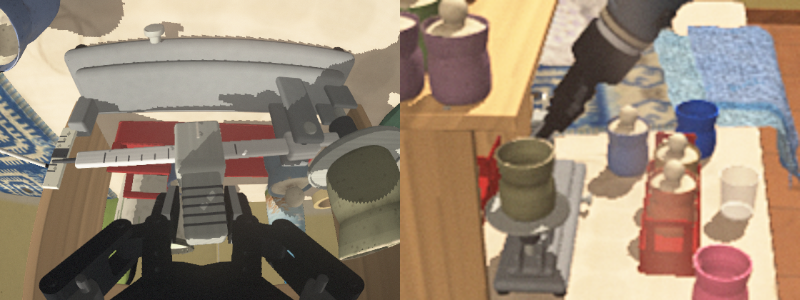

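The wrist view shows the two fingers straddling the poise grip at (203,205), with the beam running left to the index plate at (60,165). The pot stands undisturbed in the side view. Now I'll push the poise outward.

Run:
```python
from h import *
c=line(W(0,-.108,.154),T,yaw,vel=.04,contact_N=8); st(f"pushed {c}")
robot.grip(.52); line(W(0,-.1055,.154),T,yaw,vel=.03)
line(W(-.075,-.1055,.18),T,yaw,vel=.08); st("out")
robot.sleep(1.3); beam()
f=robot.grab_frame("wrist"); save(f,"wr7"); cv2.imwrite("pics/c7.png",f["image"][...,::-1])
f=robot.grab_frame("top"); np.save("top7.npy",f,allow_pickle=True)
```

```text
pushed False t20.9 [ 0.5974 -0.1633  0.1476] op 0.370 F [ 0.29  4.96 -1.97] q [ 1.15  0.58 -1.09  2.14  1.44  0.29  0.6 ]
out t22.6 [ 0.5226 -0.1668  0.1737] op 0.522 F [-0.37  0.64 -0.7 ] q [ 1.42  0.5  -1.29  2.26  1.27  0.26  0.77]
poise y [-0.1209 -0.1081 -0.0967] z 0.15088411197682614 theta -0.0689 101 y -0.130..0.022 z at pivot 0.0976
```

View pics/c7.png

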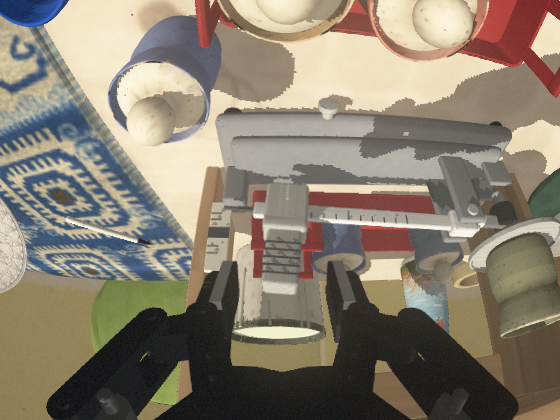

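The beam's pointer end is down (theta about -0.07), with the poise at about (285,240) in the wrist view. That is too far out, so I'll push it back about 12 mm towards the pan.

```bash
cat >> h.py <<'E'
def push(y0,y1,z):   # straddle poise at y0, push it so the TCP ends at y1, leave, settle, read
    robot.grip(.55)
    line(W(-.075,y0,z+.03),T,yaw,vel=.12)
    if line(W(0,y0,z),T,yaw,vel=.07,contact_N=6): st("HIT"); return
    robot.grip(.37); c=line(W(0,y1,z),T,yaw,vel=.03,contact_N=8); st(f"pushed {c}")
    robot.grip(.52); line(W(0,y1-.0025*np.sign(y1-y0),z),T,yaw,vel=.03)
    line(W(-.075,y1,z+.03),T,yaw,vel=.08); robot.sleep(1.4); st("out")
    return [beam() for _ in range(2)]
E
python3 - <<'E'
from h import *
push(-.108,-.093,.140)
E
```

```text
pushed False t26.8 [ 0.5966 -0.1499  0.1336] op 0.371 F [-0.29 -0.06  0.38] q [ 1.13  0.62 -1.11  2.17  1.6   0.34  0.43]
out t29.9 [ 0.5217 -0.1542  0.1636] op 0.517 F [-0.59 -0.19  0.35] q [ 1.38  0.5  -1.26  2.28  1.42  0.26  0.6 ]
poise y [-0.107  -0.0939 -0.0828] z 0.153312802359959 theta -0.0681 116 y -0.130..0.024 z at pivot 0.0982
poise y [-0.1068 -0.0948 -0.0835] z 0.15433185455423973 theta -0.0662 106 y -0.130..0.024 z at pivot 0.0981
```

Run:
```python
from h import *
push(-.095,-.079,.141)
```

```text
pushed False t32.7 [ 0.5959 -0.1359  0.1346] op 0.369 F [-0.3  -0.11 -0.48] q [ 1.13  0.63 -1.15  2.18  1.63  0.38  0.38]
out t35.8 [ 0.5211 -0.1402  0.1646] op 0.519 F [ 0.71  0.22 -0.04] q [ 1.36  0.49 -1.28  2.29  1.46  0.28  0.53]
poise y [-0.0887 -0.0752 -0.064 ] z 0.16677995759900835 theta 0.0201 115 y -0.145..0.024 z at pivot 0.1001
poise y [-0.0882 -0.0753 -0.0641] z 0.16695212156841355 theta 0.0107 124 y -0.147..0.024 z at pivot 0.1008
```

Run:
```python
from h import *
import io,contextlib
with contextlib.redirect_stdout(io.StringIO()): t=[beam() for _ in range(8)]
print(np.round(t,4),np.mean(t)); beam(); st()
line(W(-.075,-.135,.175),T,yaw,vel=.1)
f=robot.grab_frame("wrist"); save(f,"wr8")
s=robot.grab_frame("side")
def px(f,X): 
    c=f["R"]@X+f["t"]; r=np.hypot(c[0],c[1]); th=np.arctan2(r,c[2]); return f["cx"]+f["fx"]*th*c[0]/r,f["cy"]+f["fy"]*th*c[1]/r
for z in(.095,): u,v=px(f,W(0,-.175,z)); print("zero px",u,v)
u,v=int(u),int(v); im=f["image"][max(0,v-45):v+45,max(0,u-45):u+75,::-1]; cv2.imwrite("pics/c8.png",cv2.resize(im,None,fx=6,fy=6,interpolation=cv2.INTER_CUBIC)); print(im.shape)
```

```text
[0.0159 0.0175 0.0156 0.0126 0.0188 0.0115 0.0145 0.0096] 0.014494415135294446
poise y [-0.0885 -0.0752 -0.0641] z 0.1685044741765331 theta 0.0151 110 y -0.147..0.024 z at pivot 0.1003
 t36.4 [ 0.5211 -0.1402  0.1646] op 0.523 F [-0.42 -0.09 -0.14] q [ 1.36  0.49 -1.28  2.29  1.46  0.28  0.53]
zero px 230.13366351567615 228.67615800224897
(90, 120, 3)
```

View pics/c8.png

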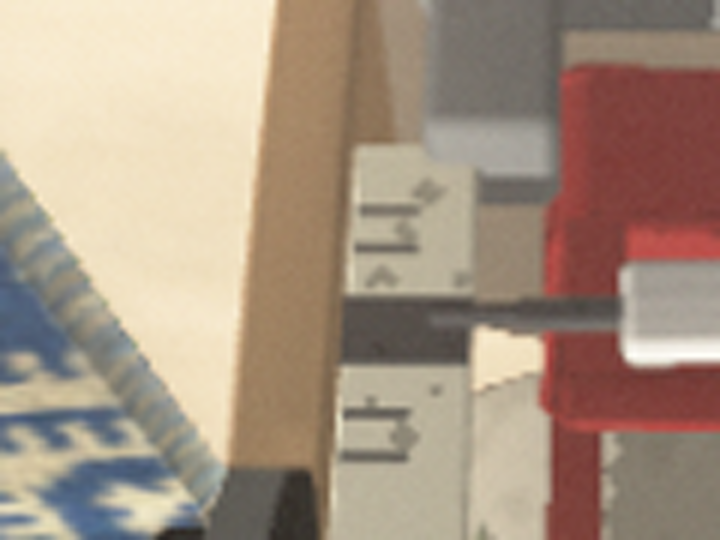

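The view is upside down. The pointer tip at (435,320) already lies on the dark band (rows 297–363). The camera looks down past the pointer at the plate, so the pointer is really a few mm high, which agrees with theta of about +0.013. I'll nudge the poise outward about 2 mm.

Run:
```python
from h import *
import io,contextlib
push(-.0765,-.081,.147)
with contextlib.redirect_stdout(io.StringIO()): t=[beam() for _ in range(8)]
print(np.round(t,4),np.mean(t)); st()
```

```text
pushed False t39.9 [ 0.5961 -0.1391  0.1405] op 0.372 F [-0.36  0.05 -0.11] q [ 1.14  0.61 -1.14  2.17  1.58  0.36  0.43]
out t43.0 [ 0.5212 -0.1423  0.1706] op 0.520 F [-0.15  0.59 -0.06] q [ 1.38  0.48 -1.29  2.29  1.39  0.28  0.6 ]
poise y [-0.0938 -0.0808 -0.0693] z 0.16354049294079462 theta -0.0086 120 y -0.138..0.024 z at pivot 0.1002
poise y [-0.0938 -0.0809 -0.0692] z 0.1633276569335255 theta -0.0085 118 y -0.141..0.024 z at pivot 0.0998
[-0.0081 -0.0018 -0.0087 -0.0052 -0.0006 -0.0043  0.0006 -0.0096] -0.004701005223221141
 t43.5 [ 0.5211 -0.1423  0.1706] op 0.524 F [ 0.67 -0.42  0.87] q [ 1.38  0.48 -1.29  2.29  1.39  0.28  0.6 ]
```

Run:
```python
from h import *
line(W(-.075,-.135,.175),T,yaw,vel=.1); robot.sleep(.3)
f=robot.grab_frame("wrist"); save(f,"wr9"); R,t=f["R"],f["t"]; C=-R.T@t
def ray(u,v,bx):
    dx,dy=(u-f["cx"])/f["fx"],(v-f["cy"])/f["fy"]; th=np.hypot(dx,dy)
    d=R.T@np.array([dx/th*np.sin(th),dy/th*np.sin(th),np.cos(th)]); Cb=(C-o)@B; db=d@B
    return Cb+db*(bx-Cb[0])/db[0]
for n in("wr8","wr9"):
    g=cv2.cvtColor(cv2.imread(f"pics/{n}.png"),cv2.COLOR_BGR2GRAY).astype(float); h=cv2.imread(f"pics/{n}.png").astype(float)
    r=h[...,2]  # red channel: pointer dark against red box / bright table
    rows=np.arange(224,250); P=[]
    for u in range(268,284):
        c=r[rows,u]; w=np.clip(np.median(c)-25-c,0,None)
        if w.sum()>20: P.append(ray(u,(w*rows).sum()/w.sum(),0.))
    P=np.array(P); z=np.median(P[:,2]); y=np.median(P[:,1])
    bz=[]
    for u in range(246,254):
        c=g[215:260,u]; d=np.where(c<115)[0]; 
        if len(d): bz.append((u,215+(d.min()+d.max())/2,len(d)))
    u,v,L=np.median(bz,0)
    print(n,"pointer z,y",z.round(4),y.round(4),len(P),np.std(P[:,2]).round(4),"band",u,v,L,[ (xp,ray(u,v,xp)[1:].round(4)) for xp in(.008,.012,.016)],"theta abs",round((z-.095)/(.03-y),4))
```

```text
wr8 pointer z,y 0.1001 -0.1396 16 0.0002 band 249.5 241.5 15.0 [(0.008, array([-0.1601,  0.1022])), (0.012, array([-0.1606,  0.1   ])), (0.016, array([-0.1611,  0.0979]))] theta abs 0.0301
wr9 pointer z,y 0.0946 -0.1397 16 0.0001 band 249.5 238.0 15.5 [(0.008, array([-0.1603,  0.099 ])), (0.012, array([-0.1608,  0.0968])), (0.016, array([-0.1612,  0.0946]))] theta abs -0.0021
```

Run:
```python
from h import *
st(); print(robot.close_job())
```

```text
t44.6 [ 0.5237 -0.1958  0.1687] op 0.521 F [-0.25 -0.23 -0.78] q [ 1.48  0.57 -1.32  2.23  1.27  0.31  0.85]
the job is handed in; nothing more can be done
None
```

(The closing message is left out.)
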